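File the finished slide mailers and press the label holder home

ROBOT

A 6-joint arm with a two-finger parallel gripper is mounted at the origin on the work surface. World frame = base frame: x ahead of the robot, y to its left, z up, the work surface at z = 0. Lengths are in mm, angles in rad, forces in N, time in s.
With the tool pointing down it reaches from about 350 to 975 mm from the base axis. Payload 7.1 kg.
Tool frame: the origin (TCP) lies midway between the tips of the shut fingers; the grasp point (between the pads) lies 19 mm behind it (ctrl.grasp_offset is the distance from the TCP to the grasp point, in mm); z points along the fingers, y is the line along which they close (so a half turn about z gives the same grasp; the last joint's range is limited). The gripper opens to 88 mm and grips with 3 to 60 N. Pads are 20 mm wide; open, the fingers measure 115 mm over their backs; the gripper's body (75 mm by 178 mm) begins 61 mm behind the grasp point.
Start: joints at [-1.244, 0.423, 1.63, -0, 1.089, -0.019], TCP at [211.86, -587.98, 222.675] pointing down, gripper open.
Joint ranges: [-3, 3], [-0.9, 2.11], [0.09, 2.58], [-1.31, 4.45], [0.11, 2.69], [-2.54, 2.54]. Speed limits (rad/s): [2.39, 2.39, 3.01, 3.14, 3.14, 3.14].

INTERFACE

Orientations are given as a rotation vector (axis times angle).
In Python, from workcell import ctrl gives the robot as it stands. The module is installed in compiled form; this text tells all that it offers.
- The arm moves only by the tool servo_tool, never from a script. Its argument "rows" is a list of rows, each a list of 7 numbers: the turn, a rotation vector about the tool's x, y, z as a fraction of full scale, then the shift along the tool's x, y, z as a fraction of full scale, then the finger opening in mm, from 0 to 87.8. A call has 1 to 10 rows; each row is the pose to reach, as a shift and turn from the pose commanded when the call began, along the tool's axes at that moment; what a row does not reach only later rows make up. Full scale, the value 1, is 20 cm for a shift and 1.5 rad for a turn. A row lasts 1/8 s, in which the tool goes at most 62.5 mm and 10.7 degrees, less where a joint would pass 70% of its speed; a pose out of reach is approached as far as the arm can. A call with a number of a shift or a turn outside -1 to 1 is refused whole. A call with a gripper value outside its range is refused whole. The fingers move at their own pace and stop on an object; the grip force is fixed at half the most. Time passes only in rows, so rows that repeat a pose let the fingers close. It gives the time, the measured TCP pose, the force, the opening and the grip force at its end, in the units of the state.
- ctrl.get_obs(): the state, without advancing time (a new reading comes with each control period).
- ctrl.get_image(name): name is "scene" or "top"; returns (picture, depth): 384x512x3 uint8, red, green, blue; 384x512 float32, mm along the optical axis (not along the pixel's ray), 0 where there is no reading.
- ctrl.camera_info(name): a dict with "intrinsics" (3x3 intrinsics, pixels), "R" (3x3) and "t" (3): a world point X has camera coordinates R X + t. Camera axes: x right, y down, z forward; pixel columns grow to the right and rows downward; lengths in mm; the calibration is good to about 2 mm. A picture is of the moment at which its call begins. camera_info takes no time and is no camera call.
- ctrl.close_job(): hands the job in; it is judged then, once.
The state is a dict: "t": time; "qpos": joint angles; "qvel": joint speeds; "joint_torque": joint torques, N m; "ee_pos": TCP position; "orientation": TCP orientation; "ft_force": force on the tool from outside, world axes, zero at the start; "moment": the same for the moment, N m; "width": finger opening in mm; "grasp_force": force on a finger pad.
Only numpy, scipy, OpenCV 4.12 (cv2) and the standard library are available. Lean on these libraries where they do the work, as an engineer would, in place of code of your own. Each camera call takes 0.05 s, during which the arm holds its last target. There are 200 camera calls.

TASK

Collect the two finished slide mailers (green and yellow) from the labelling machine's catch tray and lay both flat inside the grey tote, lowering them rather than dropping them. Then take the blue label holder from its stand, push it down behind the lip at the edge of the tote's shelf until it is fully home against the sprung red clip, and finish while still holding it pressed home with the gripper: do not let go, or the clip lifts it again. Leave the orange label holder and everything else on the bench as they are.

Things in the scene. Friction and masses are not known exactly. Their poses are not given: they have to be found in the camera images.
- mailer_green: Finished slide mailer: closed green plastic box 80 x 30 x 22 mm, 60 g nominal, with a white seam and a small paper label on top. Origin: centre of its underside; x along its 80 mm length, y across its 30 mm width (grip it across y), z up. Starts flat in the machine's catch tray.
- mailer_yellow: The second finished slide mailer, the same but yellow. Side by side in the tray, the two lie about 78 mm apart, centre to centre, their lengths roughly parallel.
- machine: White slide labelling machine, fixed, on the right of the bench. Origin: on the bench, under the centre of its steel catch tray; its own y axis points out of the machine towards the bench's middle, z up. Tray: outside 190 (x) x 150 (y) x 24 mm high, walls 4 mm, inner floor 4 mm above the bench. The machine's body stands at its -y side, face 77 mm from the origin, 172 mm high (with a paper roll on top, 207 mm).
- tote: Grey open tote, loose (700 g nominal), standing on the bay's base between low kerbs. Outside 160 (x) x 260 (y) x 55 mm high, walls and floor 4 mm thick. Origin: centre of its underside, 12 mm above the bench; z up.
- bay: White shelf base (bay), fixed, 240 (x) x 290 (y) x 12 mm, that carries the tote, with a dark grey label slot along its robot-side edge. Origin: centre of its underside, on the bench; x points away from the robot, across the slot; y runs along the slot; z up. The tote's centre lies 30 mm to +x of the origin, the slot's centre 95 mm to -x.
- slot (a point): Centre of the label slot's floor, 20 mm above the bench, same axes as the bay (x across the slot, y along it, z up). Slot: 11 mm wide in x between the lip (-x side) and the back wall (+x side), 72 mm long in y, both walls 4 mm thick and 25 mm high above the slot floor, with rims above that flared outward, to about 32 mm above the slot floor and 23 mm apart. It is open at the top. The tote's nearest wall is 45 mm from here.
- clip (a joint): Sprung red clip 28 mm long in the middle of the slot: how far it is pressed down, m. 0 = free, its top 8 mm above the slot floor; 0.008 = flush with the slot floor, when the label holder stands on the floor, fully home. It pushes up with about 4 N at first and 10 N when flush; the slot floor either side of it is rigid.
- holder_blue: Blue label holder: stiff upright plastic plate 8 mm thick (x), 60 mm wide (y), 70 mm high (z), 45 g nominal, with a white barcode paper on both faces (either may face out). Its lowest 6 mm is a foot only 5 mm thick and 54 mm wide. Origin: centre of its underside, z up. Grip it across its 8 mm thickness, near the top: when home, about 38 mm of it stands clear above the slot's rims. It starts upright in the stand.
- holder_orange: Orange label holder of the same shape, in the stand's other place: to be left there.
- stand: Aluminium stand on the left, fixed: base 50 (x) x 160 (y) x 6 mm with an upright groove along y, 10 mm wide and 18 mm deep, between two 6 mm walls (tops 24 mm above the bench). Origin: centre of its underside on the bench. The two holders stand in the groove one behind the other, 38 mm to either side of the middle along y, undersides 6 mm above the bench, each aligned with the stand's axes; which is where varies.
- jar: Bystander: clear jar with black cap, 64 mm across, 85 mm high; origin under its centre.
- bottle: Bystander: amber glass bottle, 52 mm across, 120 mm high; origin under its centre.
- dish: Bystander: clear Petri dish, 88 mm across, 16 mm high; origin under its centre.
- eyepiece: Bystander: black microscope eyepiece standing on end, 36 mm across, 45 mm high, silver ring round its waist, near the tray and bay; origin under its centre.
- dropper: Bystander: small white dropper bottle, 28 mm across, 60 mm high; origin under its centre.
- tipbox: Bystander: red pipette tip box 80 x 120 x 50 mm; origin under its centre.
Mind the look-alikes: they are no part of the job. There is more than one size of the mailer_green; the job needs the smaller.

How it is judged (in metres and radians):
On the way, in this order (a step that is already met when the one before it is completed fails the run):
1. both mailers lie flat in the tote, let go of (x of mailer_green in the frame of tote between -0.066 and 0.066 m and y of mailer_green in the frame of tote between -0.116 and 0.116 m and z of mailer_green in the frame of tote between 0 and 0.035 m and angle between each of mailer_green, mailer_yellow's own z axis and vertical below 0.2 rad and contact force between the fingers and mailer_green below 0.1 N and linear speed of each of mailer_green, mailer_yellow below 0.03 m/s and x of mailer_yellow in the frame of tote between -0.066 and 0.066 m and y of mailer_yellow in the frame of tote between -0.116 and 0.116 m and z of mailer_yellow in the frame of tote between 0 and 0.035 m and contact force between the fingers and mailer_yellow below 0.1 N), for 0.2 s.
2. the blue holder has entered the slot behind the lip (x of holder_blue in the frame of slot between -0.006 and 0.006 m and y of holder_blue in the frame of slot between -0.01 and 0.01 m and z of holder_blue in the frame of slot below 0.02 m), for 0.1 s.
At the end, for the whole second after the job is handed in: Both mailers lie flat (within 0.2 rad), still and let go in the tote; the blue holder is upright and in line (0.15 rad) in the slot, underside within 3 mm of its floor, clip pressed over 6 mm, the fingers still on the holder with over 1 N (all of step 1 and x of holder_blue in the frame of slot between -0.006 and 0.006 m and y of holder_blue in the frame of slot between -0.01 and 0.01 m and z of holder_blue in the frame of slot below 0.003 m and angle between holder_blue's own z axis and vertical below 0.15 rad and angle between the x axis of holder_blue and the x axis of slot, either way round below 0.15 rad and value of joint clip above 0.006 m and contact force between the fingers and holder_blue above 1 N and linear speed of holder_blue below 0.02 m/s); the arm keeps its last pose, push and grip.
It fails at once if a bystander was shifted (over 40 mm) or knocked over (distance of any of holder_orange, jar, bottle, dish, eyepiece, dropper, tipbox from where it was at the start of the episode above 0.04 m or angle between any of holder_orange, jar, bottle, dish, eyepiece, dropper, tipbox's own z axis and vertical above 0.5 rad).
It fails at once if the tote was shoved out of place or tipped (distance of tote from where it was at the start of the episode above 0.03 m or angle between tote's own z axis and vertical above 0.25 rad).
It fails at once if a mailer was dropped: in free fall with its underside over 80 mm above the bench ((contact force between anything else and mailer_green below 0.01 N and height (world z) of mailer_green above 0.08 m) or (contact force between anything else and mailer_yellow below 0.01 N and height (world z) of mailer_yellow above 0.08 m)).
It also fails if it takes over 72 s, if anything falls off the work surface, if the arm or the gripper's body presses on something with over 40 N, if the wrist force passes 120 N, or if a joint passes its speed limit or range.

## Working session

There is one attempt and no reset: what is moved stays moved. The work goes in short steps, Python scripts to look and compute and a tool call to move; the robot and the scene stay as the last step left them, time stands still between calls to the robot, and variables do not carry over. Pictures are saved under pics/ and viewed, at most 10 in all, crops included, and the job is handed in when it is done.

Besides the shell and the picture viewer there is one more tool, called after "Request:" by a JSON object that holds its "op" and its "data", one argument or row to a line. servo_tool: Moves the arm, as the interface text tells. Its arguments: {"type":"object","properties":{"rows":{"type":"array","items":{"type":"array","items":{"type":"number"}}}},"required":["rows"]}

```bash
mkdir -p pics; cat > h.py <<'E'
import numpy as np, cv2
from workcell import ctrl
def grab(n):
    p,d=ctrl.get_image(n); np.savez(f'{n}.npz',p=p,d=d); return p,d
def load(n):
    z=np.load(f'{n}.npz'); return z['p'],z['d']
def world(n,u,v,d):
    c=ctrl.camera_info(n); K,R,t=[np.array(c[k],float) for k in('intrinsics','R','t')]
    u=np.atleast_1d(u).astype(float);v=np.atleast_1d(v).astype(float);d=np.atleast_1d(d)
    P=np.linalg.inv(K)@np.stack([u,v,np.ones_like(u)])*d
    return (R.T@(P-t[:,None])).T
def ray(n,u,v,z):
    a=world(n,u,v,np.ones(np.size(u)));b=world(n,u,v,np.full(np.size(u),1000.))
    return a+(b-a)*((z-a[:,2])/(b-a)[:,2])[:,None]
def cloud(n,d):
    v,u=np.mgrid[:384,:512]; return world(n,u.ravel(),v.ravel(),d.ravel()).reshape(384,512,3)
E
python3 - <<'E'
from h import *
for n in('scene','top'):
    p,d=grab(n); c=ctrl.camera_info(n); print(n,-np.array(c['R']).T@np.array(c['t']),(d>0).mean(),np.array(c['intrinsics'])[0,0])
    cv2.imwrite(f'pics/{n}0.png',cv2.resize(p[:,:,::-1],(768,576),interpolation=cv2.INTER_CUBIC))
o=ctrl.get_obs();print(o); print(ctrl.grasp_offset)
E
```

```text
scene [1034.30028498 -375.63309249  906.86432351] 0.99603271484375 444.2604778124247
top [ 409.58413214   35.78711863 1159.32684217] 0.9961344401041666 380.87833673762447
{'t': 0.1, 'qpos': array([-1.24400862e+00,  4.23757231e-01,  1.63056291e+00,  2.95590918e-05,
        1.08861753e+00, -1.90172696e-02]), 'qvel': array([ 0.00078019, -0.0023357 ,  0.00029864,  0.00181487, -0.00105352,
        0.00048708]), 'joint_torque': array([ 1.62528486e-03, -5.45612025e+01, -2.74322999e+01,  6.45681471e-02,
        1.88533921e-02, -8.24635634e-06]), 'ee_pos': array([ 211.71368782, -587.53875977,  222.00383239]), 'orientation': array([-3.09344058e+00, -5.40236173e-01,  2.83081859e-04]), 'ft_force': array([-0.36677733,  0.57378968, -0.36630057]), 'moment': array([0.05673545, 0.06327372, 0.04418875]), 'grasp_force': 0.0, 'width': 87.96711947670317}
18.700000000000003
```

View pics/scene0.png

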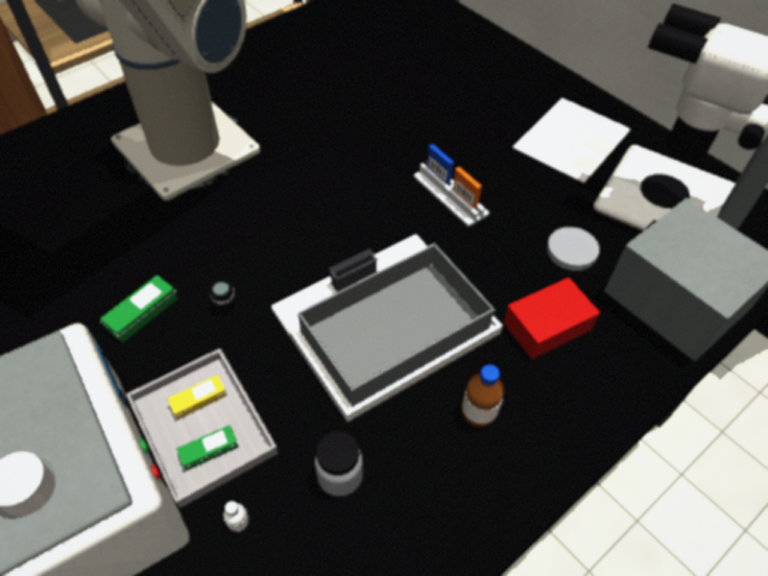

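View pics/top0.png

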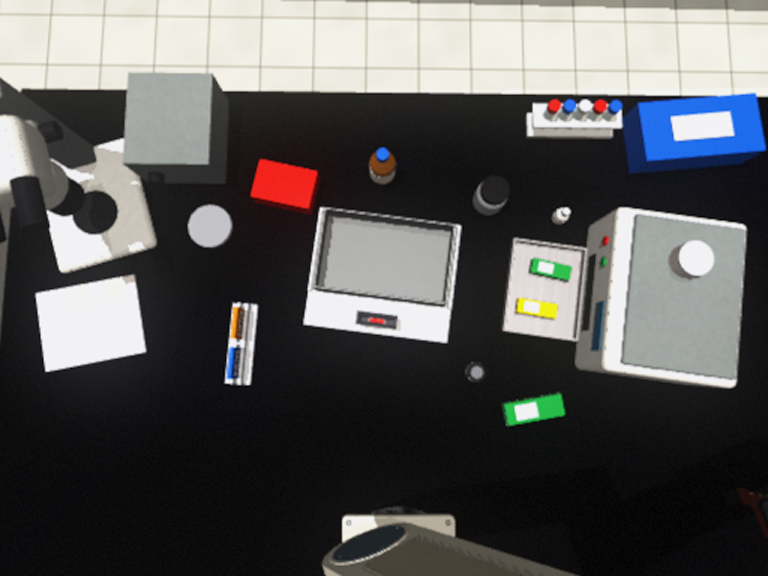

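The scene view (768×576) shows the tray mailers at (207,446) green and (196,396) yellow, the larger decoy at (138,307), the slot at (353,268), the blue holder at (438,163) and the orange one at (467,187). The top view shows the slot with its red clip at (377,320) and blue at (233,362).

```bash
cat > m.py <<'E'
from h import *
S=2/3.
def rect(n,name,lo,hi,roi,zlo,zhi):
    p,d=load(n); h=cv2.cvtColor(p,cv2.COLOR_RGB2HSV); m=cv2.inRange(h,lo,hi)
    r=np.zeros_like(m); x0,y0,x1,y1=[int(a*S) for a in roi]; r[y0:y1,x0:x1]=m[y0:y1,x0:x1]
    W=cloud(n,d); k=(r>0)&(W[...,2]>zlo)&(W[...,2]<zhi)
    P=W[k]
    if len(P)<5: print(n,name,len(P)); return
    (c,s,a)=cv2.minAreaRect(P[:,:2].astype(np.float32))
    zt=np.percentile(P[:,2],90)
    print(n,name,len(P),'c',np.round(c,1),'s',np.round(s,1),'a',round(a,1),'z',np.round(np.percentile(P[:,2],[5,50,95]),1),'mean',P.mean(0).round(1))
if __name__=='__main__':
    rect('top','green',(45,80,40),(80,255,255),(500,230,590,290),20,40)
    rect('top','yellow',(20,120,80),(35,255,255),(500,285,590,330),20,40)
    rect('scene','green',(45,80,40),(80,255,255),(160,410,260,480),20,40)
    rect('scene','yellow',(20,120,80),(35,255,255),(150,360,240,430),20,40)
    for n,roi in(('top',(215,290,270,400)),('scene',(410,135,500,230))):
        rect(n,'blue',(105,100,40),(125,255,255),roi,5,100)
        rect(n,'bluetop',(105,100,40),(125,255,255),roi,68,85)
        rect(n,'orange',(5,120,60),(18,255,255),roi,5,100)
        rect(n,'stand',(0,0,60),(180,80,255),roi,18,28)
    rect('top','clip',(0,120,40),(10,255,255),(350,300,410,335),0,60)
    rect('top','tote',(0,0,0),(180,80,255),(290,190,480,350),57,80)
    rect('scene','tote',(0,0,0),(180,80,255),(270,225,510,420),60,75)
    rect('top','slotdark',(0,0,0),(180,80,255),(350,305,405,335),40,60)
    rect('scene','slotdark',(0,0,0),(180,80,255),(320,240,385,300),45,56)
    rect('top','bay',(0,0,100),(180,60,255),(290,190,480,350),5,18)
    rect('top','eyep',(0,0,0),(180,255,255),(455,355,495,390),35,60)
    rect('top','tray',(0,0,0),(180,255,255),(495,230,590,350),18,30)
E
python3 m.py
```

```text
top green 183 c [ 588.2 -306.4] s [80.1 30. ] a 77.6 z [22.2 26.5 29.8] mean [ 586.6 -310.    26.4]
top yellow 184 c [ 509.9 -275.7] s [79.4 29.6] a 80.5 z [23.  26.5 29.9] mean [ 508.5 -279.7   26.6]
scene green 352 c [ 590.8 -307.7] s [79.2 30.2] a 78.3 z [22.3 25.5 28. ] mean [ 591.1 -314.3   25.4]
scene yellow 304 c [ 511.4 -277.4] s [78.9 32. ] a 79.8 z [20.9 25.6 28.2] mean [ 513.2 -284.    25.3]
top blue 97 c [400.6 317.6] s [ 9.2 55.2] a 87.0 z [55.  73.6 78.4] mean [400.8 316.3  69.6]
top bluetop 66 c [400.8 317.6] s [ 9.2 53.5] a 87.0 z [69.2 75.1 78.8] mean [400.4 317.3  75. ]
top orange 75 c [478.5 312.2] s [10.1 61.2] a 89.5 z [35.5 67.1 78. ] mean [475.3 310.7  64.1]
top stand 171 c [437.  315.4] s [ 22.3 159.2] a 86.7 z [19.2 23.3 27.2] mean [433.9 310.7  23.3]
scene blue 169 c [399.2 317. ] s [11.9 65.7] a 87.2 z [37.3 67.2 78. ] mean [405.  315.2  64.5]
scene bluetop 82 c [401.2 317.7] s [11.4 61.7] a 86.1 z [69.7 74.5 78.7] mean [402.2 315.9  74.4]
scene orange 187 c [475.9 311.9] s [11.8 63.8] a 87.0 z [35.8 66.5 77.2] mean [480.6 310.7  64. ]
scene stand 232 c [43
[... 160 characters left out ...]
3.6  26. ]
top tote 520 c [599.2  -1.8] s [239.1 349.4] a 8.2 z [58.6 66.1 70.1] mean [612.8  25.7  65.5]
scene tote 865 c [670.   20.9] s [261.  288.4] a 82.7 z [60.8 65.6 68.9] mean [612.   23.5  65.2]
top slotdark 163 c [482.8  44.8] s [79.6 26.6] a 82.7 z [44.7 50.5 55. ] mean [483.1  45.1  50.2]
scene slotdark 266 c [500.4  31.3] s [102.3  65.3] a 84.5 z [45.4 50.  54.8] mean [496.5  35.5  50.1]
top bay 5192 c [573.5  31. ] s [293.7 233.9] a 82.6 z [ 9.6 14.5 17.6] mean [564.8  32.9  14.1]
top eyep 126 c [ 382.6 -148.7] s [33.5 34.8] a 40.1 z [38.8 45.8 49.3] mean [ 382.8 -148.6   45.2]
top tray 1005 c [ 561.3 -297.7] s [154.9 244.2] a 82.2 z [19.9 25.4 29.1] mean [ 549.7 -302.    25.1]
```

```bash
cat > plan.py <<'E'
# usage: plan.py x y z closing_deg ...  -> row values relative to the current pose (tool kept pointing down)
import sys, numpy as np
from scipy.spatial.transform import Rotation as R
from workcell import ctrl
o=ctrl.get_obs(); R0=R.from_rotvec(o['orientation'])
print('at',np.round(o['ee_pos'],1),'t',round(o['t'],2),'w',round(o['width'],1),'q6',round(o['qpos'][5],2),'f',np.round(o['ft_force'],1))
a=list(map(float,sys.argv[1:]))
for i in range(0,len(a),4):
    x,y,z,c=a[i:i+4]; c=np.radians(c)
    yv=np.array([np.cos(c),np.sin(c),0]); zv=np.array([0,0,-1.]); 
    Rt=R.from_matrix(np.stack([np.cross(yv,zv),yv,zv],1))
    print(np.round((R0.inv()*Rt).as_rotvec()/1.5,4).tolist(), np.round(R0.inv().apply(np.array([x,y,z])-o['ee_pos'])/200,4).tolist())
E
python3 plan.py 420 -380 260 -40 589.5 -307 130 -12
```

```text
at [ 211.7 -587.5  222. ] t 0.1 w 88.0 q6 -0.02 f [-0.4  0.6 -0.4]
[-0.0009, -0.0003, -0.3512] [1.3315, -0.6235, -0.1891]
[-0.0008, -0.0005, -0.677] [2.2525, -0.6788, 0.461]
```

Request:
{"op": "servo_tool", "data": {
  "rows": [
    [0, 0, -0.1, 0.3, -0.15, -0.1, 46],
    [0, 0, -0.2, 0.6, -0.3, -0.15, 46],
    [0, 0, -0.3, 0.9, -0.45, -0.19, 46],
    [0, 0, -0.35, 1.0, -0.5, -0.19, 46],
    [0, 0, -0.35, 1.0, -0.5, -0.19, 46]
  ]
}}

```text
t: 0.72
ee_pos: [367.6, -424.2, 260.7]
orientation: [-2.846, -1.331, -0.0]
ft_force: [0.3, 0.9, -1.1]
width: 46.4
grasp_force: 0.0
```

```bash
python3 plan.py 510 -340 230 -12 589.5 -307 130 -12
```

```text
at [ 367.6 -424.2  260.7] t 0.72 w 46.4 q6 -0.18 f [ 0.3  0.9 -1.1]
[-0.0, -0.0002, -0.3244] [0.7794, 0.2763, 0.1538]
[-0.0, -0.0002, -0.3244] [1.1608, 0.4756, 0.6539]
```

Request:
{"op": "servo_tool", "data": {
  "rows": [
    [0, 0, -0.1, 0.3, 0.1, 0.05, 46],
    [0, 0, -0.22, 0.6, 0.2, 0.1, 46],
    [0, 0, -0.3244, 0.9, 0.35, 0.3, 46],
    [0, 0, -0.3244, 1.0, 0.42, 0.5, 46],
    [0, 0, -0.3244, 1.0, 0.42, 0.5, 46]
  ]
}}

```text
t: 1.35
ee_pos: [558.2, -325.6, 155.5]
orientation: [-2.438, -1.969, 0.004]
ft_force: [0.1, 0.2, 1.0]
width: 46.1
grasp_force: 0.0
```

```bash
python3 plan.py 589.5 -307 130 -12 589.5 -307 9 -12
```

```text
at [ 558.2 -325.6  155.5] t 1.35 w 46.1 q6 -0.33 f [0.1 0.2 1. ]
[-0.0051, -0.0017, -0.0018] [0.1233, 0.1342, 0.1269]
[-0.0051, -0.0017, -0.0018] [0.1217, 0.1388, 0.7319]
```

Request:
{"op": "servo_tool", "data": {
  "rows": [
    [0, 0, 0, 0.12, 0.138, 0.13, 46],
    [0, 0, 0, 0.122, 0.139, 0.4, 46],
    [0, 0, 0, 0.122, 0.139, 0.55, 46],
    [0, 0, 0, 0.122, 0.139, 0.66, 46],
    [0, 0, 0, 0.122, 0.139, 0.7, 46],
    [0, 0, 0, 0.122, 0.139, 0.73, 46],
    [0, 0, 0, 0.122, 0.139, 0.73, 46]
  ]
}}

```text
t: 2.22
ee_pos: [591.9, -309.7, 15.4]
orientation: [2.445, 1.971, 0.001]
ft_force: [-0.8, 0.2, -0.0]
width: 46.2
grasp_force: 0.0
```

```bash
python3 plan.py 589.5 -307 8 -12; python3 - <<'E'
from h import *
a,_=grab('scene');b,_=grab('top')
f=lambda p,x,y,w,h:cv2.resize(p[y:y+h,x:x+w,::-1],(390,390),interpolation=cv2.INTER_CUBIC)
cv2.imwrite('pics/g1.png',np.hstack([f(a,70,210,130,130),f(b,310,130,130,130)]))
E
```

```text
at [ 591.9 -309.7   15.4] t 2.23 w 46.2 q6 -0.29 f [-0.8  0.2 -0. ]
[0.0007, 0.0002, -0.0028] [0.0107, -0.0146, 0.0369]
```

View pics/g1.png

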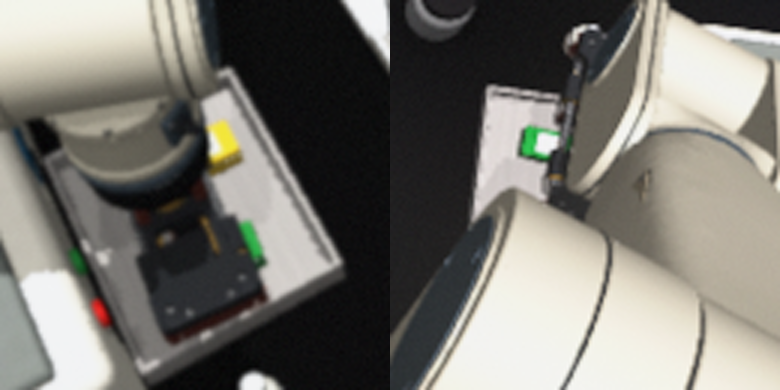

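The fingers straddle the green mailer (visible at (535,143) in the top crop between them), so I'm lowering and closing.

Request:
{"op": "servo_tool", "data": {
  "rows": [
    [0, 0, 0, 0.007, -0.01, 0.02, 46],
    [0, 0, 0, 0.007, -0.01, 0.033, 46],
    [0, 0, 0, 0.007, -0.01, 0.033, 46],
    [0, 0, 0, 0.007, -0.01, 0.033, 20],
    [0, 0, 0, 0.007, -0.01, 0.033, 20],
    [0, 0, 0, 0.007, -0.01, 0.033, 20],
    [0, 0, 0, 0.007, -0.01, 0.033, 20]
  ]
}}

```text
t: 3.2
ee_pos: [590.0, -307.6, 8.1]
orientation: [2.445, 1.972, 0.0]
ft_force: [0.5, -1.3, -0.5]
width: 29.9
grasp_force: 30.0
```

```bash
python3 plan.py 589 -307 130 -12 560 -180 140 -9 600.5 -26.2 140 -7.3 600.5 -26.2 23 -7.3
```

```text
at [ 590.  -307.6    8.1] t 3.2 w 29.9 q6 -0.29 f [ 0.5 -1.3 -0.5]
[0.0001, 0.0, -0.0026] [0.0017, -0.0053, -0.6094]
[0.0001, 0.0, -0.0375] [0.5916, -0.2815, -0.6595]
[0.0001, 0.0, -0.0573] [1.386, -0.2465, -0.6595]
[0.0001, 0.0, -0.0573] [1.386, -0.2466, -0.0745]
```

Request:
{"op": "servo_tool", "data": {
  "rows": [
    [0, 0, 0, 0, 0, -0.15, 20],
    [0, 0, 0, 0, 0, -0.4, 20],
    [0, 0, 0, 0.05, 0, -0.6, 20],
    [0, 0, -0.02, 0.3, -0.12, -0.66, 20],
    [0, 0, -0.04, 0.6, -0.25, -0.66, 20],
    [0, 0, -0.057, 0.85, -0.247, -0.66, 20],
    [0, 0, -0.057, 1.0, -0.247, -0.66, 20],
    [0, 0, -0.057, 1.0, -0.247, -0.66, 20]
  ]
}}

```text
t: 4.2
ee_pos: [584.1, -99.7, 140.2]
orientation: [-2.355, -2.079, -0.0]
ft_force: [-0.5, -0.8, -0.8]
width: 29.6
grasp_force: 30.0
```

```bash
python3 plan.py 600.5 -26.2 140 -7.3 600.5 -26.2 21.5 -7.3
```

```text
at [584.1 -99.7 140.2] t 4.2 w 29.6 q6 -0.06 f [-0.5 -0.8 -0.8]
[-0.0, -0.0001, 0.0018] [0.3746, 0.0355, 0.0008]
[-0.0, -0.0001, 0.0018] [0.3746, 0.0355, 0.5933]
```

Request:
{"op": "servo_tool", "data": {
  "rows": [
    [0, 0, 0, 0.2, 0.02, 0, 20],
    [0, 0, 0, 0.375, 0.035, 0, 20],
    [0, 0, 0, 0.375, 0.035, 0.1, 20],
    [0, 0, 0, 0.375, 0.035, 0.3, 20],
    [0, 0, 0, 0.375, 0.035, 0.45, 20],
    [0, 0, 0, 0.375, 0.035, 0.53, 20],
    [0, 0, 0, 0.375, 0.035, 0.57, 20],
    [0, 0, 0, 0.375, 0.035, 0.58, 20],
    [0, 0, 0, 0.375, 0.035, 0.585, 20]
  ]
}}

```text
t: 5.32
ee_pos: [601.2, -28.2, 23.9]
orientation: [2.358, 2.074, 0.002]
ft_force: [0.7, 0.2, -0.5]
width: 29.8
grasp_force: 30.0
```

```bash
python3 plan.py 600.5 -26.2 20.5 -7.3
```

```text
at [601.2 -28.2  23.9] t 5.33 w 29.8 q6 0.06 f [ 0.7  0.2 -0.5]
[0.001, -0.0001, -0.0004] [0.0097, -0.0048, 0.017]
```

Request:
{"op": "servo_tool", "data": {
  "rows": [
    [0, 0, 0, 0, 0, 0.007, 20],
    [0, 0, 0, 0, 0, 0.014, 20],
    [0, 0, 0, 0, 0, 0.014, 20]
  ]
}}

```text
t: 5.7
ee_pos: [600.5, -28.1, 20.4]
orientation: [2.359, 2.075, 0.0]
ft_force: [0.0, -0.2, -1.2]
width: 29.6
grasp_force: 30.0
```

Request:
{"op": "servo_tool", "data": {
  "rows": [
    [0, 0, 0, 0, 0, 0, 44],
    [0, 0, 0, 0, 0, 0, 44],
    [0, 0, 0, 0, 0, 0, 44],
    [0, 0, 0, 0, 0, -0.2, 44],
    [0, 0, 0, 0, 0, -0.45, 44],
    [0, 0, 0, -0.1, 0, -0.6, 46],
    [0, 0, 0.03, -0.4, 0.1, -0.6, 46],
    [0, 0, 0.05, -0.7, 0.3, -0.6, 46],
    [0, 0, 0.05, -1.0, 0.4, -0.6, 46],
    [0, 0, 0.05, -1.0, 0.4, -0.6, 46]
  ]
}}

```text
t: 6.95
ee_pos: [654.8, -240.5, 140.2]
orientation: [2.438, 1.98, 0.001]
ft_force: [-0.2, 0.6, 0.1]
width: 45.9
grasp_force: 0.0
```

```bash
python3 plan.py 511 -277 130 -10 511 -277 9 -10
```

```text
at [ 654.8 -240.5  140.2] t 6.95 w 45.9 q6 -0.16 f [-0.2  0.6  0.1]
[0.0009, 0.0004, -0.0214] [-0.326, -0.6663, 0.0506]
[0.0009, 0.0004, -0.0214] [-0.3257, -0.6671, 0.6556]
```

Request:
{"op": "servo_tool", "data": {
  "rows": [
    [0, 0, -0.02, -0.1, -0.25, 0, 46],
    [0, 0, -0.0214, -0.2, -0.5, 0, 46],
    [0, 0, -0.0214, -0.32, -0.66, 0.05, 46],
    [0, 0, -0.0214, -0.326, -0.667, 0.1, 46],
    [0, 0, -0.0214, -0.326, -0.667, 0.3, 46],
    [0, 0, -0.0214, -0.326, -0.667, 0.5, 46],
    [0, 0, -0.0214, -0.326, -0.667, 0.58, 46],
    [0, 0, -0.0214, -0.326, -0.667, 0.6, 46],
    [0, 0, -0.0214, -0.326, -0.667, 0.6, 46]
  ]
}}

```text
t: 8.07
ee_pos: [511.4, -273.7, 21.0]
orientation: [2.402, 2.024, 0.001]
ft_force: [0.6, 0.8, 0.5]
width: 46.1
grasp_force: 0.0
```

```bash
python3 plan.py 511 -277 8.5 -10
```

```text
at [ 511.4 -273.7   21. ] t 8.07 w 46.1 q6 -0.34 f [0.6 0.8 0.5]
[0.0007, 0.0002, 0.0027] [-0.0167, 0.0009, 0.0624]
```

Request:
{"op": "servo_tool", "data": {
  "rows": [
    [0, 0, 0, -0.017, 0, 0.03, 46],
    [0, 0, 0, -0.017, 0, 0.055, 46],
    [0, 0, 0, -0.017, 0, 0.063, 46],
    [0, 0, 0, -0.017, 0, 0.063, 20],
    [0, 0, 0, -0.017, 0, 0.063, 20],
    [0, 0, 0, -0.017, 0, 0.063, 20],
    [0, 0, 0, -0.017, 0, 0.063, 20]
  ]
}}

```text
t: 8.95
ee_pos: [510.0, -277.0, 7.8]
orientation: [2.403, 2.024, 0.0]
ft_force: [-0.6, -0.3, -0.6]
width: 29.6
grasp_force: 30.0
```

```bash
python3 plan.py  511 -277 140 -10 560 -100 140 -8 614.5 83 140 -7.3
```

```text
at [ 510.  -277.     7.8] t 8.95 w 29.6 q6 -0.35 f [-0.6 -0.3 -0.6]
[0.0001, 0.0, 0.0025] [0.0009, 0.0049, -0.6612]
[0.0001, 0.0001, -0.0208] [0.9147, 0.096, -0.6613]
[0.0001, 0.0001, -0.0289] [1.8627, 0.209, -0.6613]
```

Request:
{"op": "servo_tool", "data": {
  "rows": [
    [0, 0, 0, 0, 0, -0.15, 20],
    [0, 0, 0, 0, 0, -0.4, 20],
    [0, 0, 0, 0.05, 0, -0.66, 20],
    [0, 0, 0, 0.3, 0.05, -0.69, 20],
    [0, 0, -0.02, 0.6, 0.1, -0.69, 20],
    [0, 0, -0.028, 0.9, 0.1, -0.69, 20],
    [0, 0, -0.028, 1.0, 0.12, -0.69, 20],
    [0, 0, -0.028, 1.0, 0.12, -0.69, 20]
  ]
}}

```text
t: 9.95
ee_pos: [567.9, -83.1, 145.6]
orientation: [2.357, 2.076, -0.0]
ft_force: [-0.2, -0.3, -0.3]
width: 30.1
grasp_force: 30.0
```

```bash
python3 plan.py 614.5 83 140 -7.3  614.5 83 21.5 -7.3
```

```text
at [567.9 -83.1 145.6] t 9.95 w 30.1 q6 -0.04 f [-0.2 -0.3 -0.3]
[0.0, 0.0001, 0.0006] [0.8535, 0.1263, 0.028]
[0.0, 0.0001, 0.0006] [0.8536, 0.1262, 0.6205]
```

Request:
{"op": "servo_tool", "data": {
  "rows": [
    [0, 0, 0, 0.25, 0.04, 0, 20],
    [0, 0, 0, 0.5, 0.08, 0, 20],
    [0, 0, 0, 0.75, 0.12, 0, 20],
    [0, 0, 0, 0.853, 0.126, 0.03, 20],
    [0, 0, 0, 0.853, 0.126, 0.2, 20],
    [0, 0, 0, 0.853, 0.126, 0.4, 20],
    [0, 0, 0, 0.853, 0.126, 0.53, 20],
    [0, 0, 0, 0.853, 0.126, 0.58, 20],
    [0, 0, 0, 0.853, 0.126, 0.605, 20],
    [0, 0, 0, 0.853, 0.126, 0.605, 20]
  ]
}}

```text
t: 11.2
ee_pos: [614.9, 81.5, 25.2]
orientation: [2.36, 2.073, 0.001]
ft_force: [-1.1, -0.4, -0.9]
width: 30.0
grasp_force: 30.0
```

```bash
python3 plan.py 614.5 83 20.3 -7.3
```

```text
at [614.9  81.5  25.2] t 11.2 w 30.0 q6 0.24 f [-1.1 -0.4 -0.9]
[0.0005, -0.0001, -0.0013] [0.0072, -0.0032, 0.0245]
```

Request:
{"op": "servo_tool", "data": {
  "rows": [
    [0, 0, 0, 0, 0, 0.012, 20],
    [0, 0, 0, 0, 0, 0.021, 20],
    [0, 0, 0, 0, 0, 0.021, 20],
    [0, 0, 0, 0, 0, 0.021, 44],
    [0, 0, 0, 0, 0, 0.021, 44],
    [0, 0, 0, 0, 0, 0.021, 44],
    [0, 0, 0, 0, 0, -0.2, 44],
    [0, 0, 0, 0, 0, -0.5, 44],
    [0, 0, 0, 0, 0, -0.75, 44],
    [0, 0, 0, 0, 0, -0.75, 44]
  ]
}}

```text
t: 12.45
ee_pos: [617.4, 82.3, 179.4]
orientation: [2.356, 2.071, 0.011]
ft_force: [0.0, 0.1, 0.7]
width: 44.0
grasp_force: 0.0
```

```bash
python3 plan.py 450 250 180 40 400.3 317.4 170 86.7 400.3 317.4 48 86.7
```

```text
at [617.4  82.3 179.4] t 12.45 w 44.0 q6 0.24 f [0.  0.1 0.7]
[0.0058, 0.001, -0.5513] [0.7241, -0.9375, -0.0093]
[0.0054, 0.0035, -1.0947] [1.0263, -1.2276, 0.0389]
[0.0054, 0.0035, -1.0947] [1.025, -1.2327, 0.6489]
```

Request:
{"op": "servo_tool", "data": {
  "rows": [
    [0, 0, -0.12, 0.2, -0.25, 0, 44],
    [0, 0, -0.24, 0.4, -0.5, 0, 44],
    [0, 0, -0.36, 0.6, -0.75, 0, 44],
    [0, 0, -0.48, 0.75, -0.94, 0, 44],
    [0, 0, -0.55, 0.85, -1, 0, 44],
    [0, 0, -0.67, 0.9, -1, 0, 44],
    [0, 0, -0.79, 0.95, -1, 0, 44],
    [0, 0, -0.9, 0.95, -1, 0, 44],
    [0, 0, -0.9, 0.95, -1, 0, 44]
  ]
}}

```text
t: 13.58
ee_pos: [439.9, 295.8, 173.6]
orientation: [-0.548, -3.092, 0.002]
ft_force: [-0.7, 0.6, 0.2]
width: 44.1
grasp_force: 0.0
```

```bash
python3 - <<'E'
from h import *
a,_=grab('scene');b,_=grab('top')
import m
m.rect('scene','green',(45,80,40),(80,255,255),(290,230,500,410),15,50)
m.rect('scene','yellow',(20,120,80),(35,255,255),(290,230,500,410),15,50)
f=lambda p,x,y,w,h:cv2.resize(p[y:y+h,x:x+w,::-1],(3*w,3*h),interpolation=cv2.INTER_CUBIC)
cv2.imwrite('pics/t2.png',np.vstack([f(a,180,80,260,100),f(a,180,180,260,90)]))
E
python3 plan.py 400.3 317.4 170 86.7 400.3 317.4 90 86.7
```

```text
scene green 370 c [600.6 -28.4] s [80.6 32.3] a 81.7 z [22.6 36.9 40.6] mean [603.7 -35.3  34.9]
scene yellow 337 c [614.8  87.4] s [92.1 32.9] a 83.9 z [21.4 36.6 40.3] mean [617.8  73.2  34.2]
at [440.1 295.8 173.9] t 13.68 w 43.9 q6 -0.65 f [-0.5  0.6  1.1]
[-0.0006, -0.0006, -0.197] [0.2243, 0.0327, 0.0198]
[-0.0006, -0.0006, -0.197] [0.224, 0.0331, 0.4198]
```

View pics/t2.png

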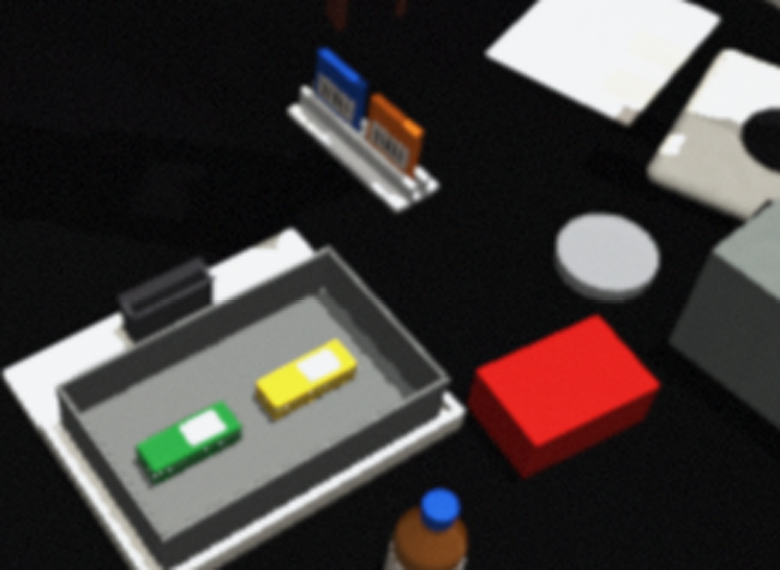

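Both mailers lie flat in the tote (green at (190,440), yellow at (305,378)), and the stand is untouched with blue at (342,85). Next is the blue holder.

Request:
{"op": "servo_tool", "data": {
  "rows": [
    [0, 0, -0.1, 0.12, 0.015, 0.02, 44],
    [0, 0, -0.197, 0.224, 0.033, 0.02, 44],
    [0, 0, -0.197, 0.224, 0.033, 0.1, 44],
    [0, 0, -0.197, 0.224, 0.033, 0.3, 44],
    [0, 0, -0.197, 0.224, 0.033, 0.42, 44],
    [0, 0, -0.197, 0.224, 0.033, 0.42, 44],
    [0, 0, -0.197, 0.224, 0.033, 0.42, 44]
  ]
}}

```text
t: 14.55
ee_pos: [401.3, 317.6, 90.9]
orientation: [0.088, 3.14, 0.0]
ft_force: [0.7, 0.3, 0.5]
width: 43.9
grasp_force: 0.0
```

```bash
python3 plan.py 400.3 317.4 46.5 86.7
```

```text
at [401.3 317.6  90.9] t 14.55 w 43.9 q6 -0.87 f [0.7 0.3 0.5]
[0.0001, 0.0002, 0.0008] [0.0052, -0.0012, 0.2218]
```

Request:
{"op": "servo_tool", "data": {
  "rows": [
    [0, 0, 0, 0.004, 0, 0.08, 44],
    [0, 0, 0, 0.004, 0, 0.16, 44],
    [0, 0, 0, 0.004, 0, 0.21, 44],
    [0, 0, 0, 0.004, 0, 0.22, 44],
    [0, 0, 0, 0.004, 0, 0.22, 0],
    [0, 0, 0, 0.004, 0, 0.22, 0],
    [0, 0, 0, 0.004, 0, 0.22, 0],
    [0, 0, 0, 0.004, 0, 0.22, 0],
    [0, 0, 0, 0.004, 0, 0.22, 0]
  ]
}}

```text
t: 15.68
ee_pos: [400.1, 317.8, 46.9]
orientation: [0.085, 3.14, 0.0]
ft_force: [-1.0, 0.0, 2.8]
width: 7.8
grasp_force: 30.0
```

```bash
python3 plan.py 400.3 317.4 150 86.7 440 180 170 40 483.5 44.5 150 -7.3
```

```text
at [400.1 317.8  46.9] t 15.68 w 7.8 q6 -0.87 f [-1.   0.   2.8]
[0.0002, 0.0002, 0.0024] [-0.0015, -0.0018, -0.5153]
[0.0003, 0.0001, 0.5458] [-0.2369, -0.677, -0.6154]
[0.0003, 0.0, 1.0961] [-0.4906, -1.3418, -0.5156]
```

Request:
{"op": "servo_tool", "data": {
  "rows": [
    [0, 0, 0, 0, 0, -0.1, 0],
    [0, 0, 0, 0, 0, -0.3, 0],
    [0, 0, 0, 0, 0, -0.55, 0],
    [0, 0, 0.1, -0.05, -0.15, -0.55, 0],
    [0, 0, 0.2, -0.1, -0.3, -0.55, 0],
    [0, 0, 0.32, -0.15, -0.45, -0.55, 0],
    [0, 0, 0.44, -0.2, -0.6, -0.55, 0],
    [0, 0, 0.56, -0.3, -0.8, -0.55, 0],
    [0, 0, 0.68, -0.35, -0.95, -0.55, 0],
    [0, 0, 0.8, -0.4, -1.0, -0.55, 0]
  ]
}}

```text
t: 16.92
ee_pos: [468.9, 112.0, 156.6]
orientation: [-1.853, -2.537, 0.001]
ft_force: [-0.6, -0.4, -0.1]
width: 7.8
grasp_force: 30.0
```

```bash
python3 plan.py 483.5 44.5 130 -7.3
```

```text
at [468.9 112.  156.6] t 16.93 w 7.8 q6 -0.1 f [-0.6 -0.4 -0.1]
[-0.0004, 0.0001, 0.2909] [-0.3436, -0.033, 0.133]
```

Request:
{"op": "servo_tool", "data": {
  "rows": [
    [0, 0, 0.1, -0.12, -0.01, 0.05, 0],
    [0, 0, 0.2, -0.25, -0.02, 0.1, 0],
    [0, 0, 0.291, -0.344, -0.033, 0.133, 0],
    [0, 0, 0.291, -0.344, -0.033, 0.133, 0],
    [0, 0, 0.291, -0.344, -0.033, 0.133, 0],
    [0, 0, 0.291, -0.344, -0.033, 0.133, 0],
    [0, 0, 0.291, -0.344, -0.033, 0.133, 0]
  ]
}}

```text
t: 17.8
ee_pos: [484.2, 46.8, 130.3]
orientation: [2.349, 2.086, 0.001]
ft_force: [-0.0, 0.8, -1.4]
width: 8.1
grasp_force: 30.0
```

```bash
cp top.npz top1.npz; python3 plan.py 483.5 44.5 110 -7.3; python3 - <<'E'
from h import *
a,da=grab('scene');b,db=grab('top')
f=lambda p,x,y,w,h,s=4:cv2.resize(p[y:y+h,x:x+w,::-1],(s*w,s*h),interpolation=cv2.INTER_CUBIC)
cv2.imwrite('pics/s3.png',np.hstack([f(a,190,110,100,120),f(b,200,160,100,120)]))
# slot rim from scene: points near slot, above 40 mm
import m
m.rect('scene','blue',(105,100,40),(125,255,255),(250,100,430,320),60,180)
m.rect('top','blue',(105,100,40),(125,255,255),(300,200,450,400),60,180)
E
```

```text
at [484.2  46.8 130.3] t 17.8 w 8.1 q6 0.19 f [-0.   0.8 -1.4]
[0.0003, -0.0001, 0.0061] [-0.0116, -0.0021, 0.1016]
scene blue 218 c [479.8  44.8] s [60.3 19.1] a 83.7 z [ 92.4 123.7 160.4] mean [483.8  32.1 125.9]
top blue 0
```

View pics/s3.png

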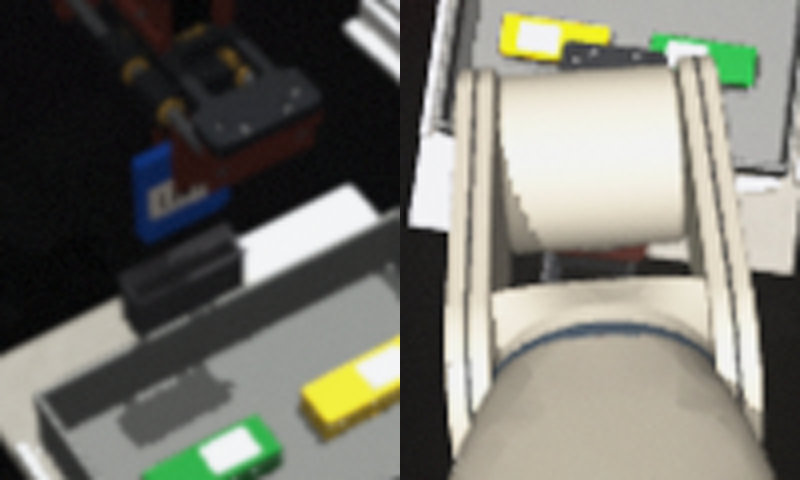

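The holder hangs above the slot in the scene view (blue at (180,200), slot at (185,275)), and the top view is blocked by the arm. I'll measure the slot rims by depth, limited to their neighbourhood.

```bash
python3 - <<'E'
from h import *
u=np.array([np.cos(np.radians(-7.3)),np.sin(np.radians(-7.3))]);v=np.array([-u[1],u[0]])
def loc(P): q=P[:,:2]-np.array([483.5,44.5]); return np.stack([q@u,q@v],1)
for n in('scene','top1'):
    z=np.load(n+'.npz'); W=cloud(n[:5] if n=='scene' else 'top',z['d']).reshape(-1,3)
    if n=='top1': pass
    L=loc(W); k=(abs(L[:,0])<25)&(abs(L[:,1])<55)
    for lo,hi in((46,56),(49,60),(20,45)):
        s=k&(W[:,2]>lo)&(W[:,2]<hi); 
        if s.sum()>5: print(n,lo,hi,s.sum(),'x',np.percentile(L[s,0],[2,50,98]).round(1),'y',np.percentile(L[s,1],[1,50,99]).round(1))
z=np.load('scene.npz'); hsv=cv2.cvtColor(z['p'],cv2.COLOR_RGB2HSV); m=cv2.inRange(hsv,(105,100,40),(125,255,255))
W=cloud('scene',z['d']); P=W[(m>0)]; L=loc(P); k=(abs(L[:,0])<30)&(abs(L[:,1])<50); L=L[k];P=P[k]
for a in range(85,130,10):
    s=(P[:,2]>a)&(P[:,2]<a+10); print(a,s.sum(),L[s].min(0).round(1),np.median(L[s],0).round(1),L[s].max(0).round(1))
from workcell import ctrl
o=ctrl.get_obs(); print('tcp',loc(o['ee_pos'][None]))
E
```

```text
scene 46 56 175 x [-13.7  -7.1  13.8] y [-40.3  -0.2  39.4]
scene 49 60 113 x [-13.8  -8.2  13.9] y [-39.9  -3.5  38.3]
scene 20 45 282 x [-8.2  7.9 11.3] y [-40.4  -2.8  37.6]
top1 46 56 145 x [-13.7   1.2  12.5] y [-39.1  -0.1  39.4]
top1 49 60 112 x [-13.8   1.8  12.5] y [-38.8   2.6  39.4]
top1 20 45 65 x [-5.6  0.6  6.1] y [-33.1   0.9  36.3]
85 22 [ -2.1 -27.5] [1.3 0.7] [ 2.6 27.3]
95 58 [ -3.7 -29.7] [2.9 0.7] [ 5.4 30. ]
105 21 [ -4.3 -28.8] [  3.4 -20.6] [ 5.3 26.3]
115 9 [ -2.1 -29. ] [  3.  -28.4] [  4.3 -25.1]
125 9 [ -3.1 -29.3] [  1.3 -28.1] [  5.2 -24.3]
tcp [[0.37576675 2.16648841]]
```

```bash
python3 plan.py 483.8 45.5 95 -7.3 483.8 45.5 75 -7.3
```

```text
at [484.1  46.6 130.2] t 17.9 w 7.9 q6 0.19 f [ 0.5 -0.2  0.3]
[0.0002, -0.0, 0.0058] [-0.0057, -0.0011, 0.1761]
[0.0002, -0.0, 0.0058] [-0.0057, -0.0011, 0.2761]
```

Request:
{"op": "servo_tool", "data": {
  "rows": [
    [0, 0, 0.006, -0.006, -0.001, 0.09, 0],
    [0, 0, 0.006, -0.006, -0.001, 0.17, 0],
    [0, 0, 0.006, -0.006, -0.001, 0.2, 0],
    [0, 0, 0.006, -0.006, -0.001, 0.22, 0],
    [0, 0, 0.006, -0.006, -0.001, 0.24, 0],
    [0, 0, 0.006, -0.006, -0.001, 0.26, 0],
    [0, 0, 0.006, -0.006, -0.001, 0.276, 0],
    [0, 0, 0.006, -0.006, -0.001, 0.276, 0]
  ]
}}

```text
t: 18.9
ee_pos: [483.7, 45.0, 74.7]
orientation: [-2.36, -2.074, 0.0]
ft_force: [-0.8, 0.6, -0.5]
width: 7.8
grasp_force: 30.0
```

```bash
python3 plan.py 483.8 45.5 68 -7.3 483.8 45.5 60.5 -7.3; python3 -c "
from workcell import ctrl
print(ctrl.get_obs()['moment'])"
```

```text
at [483.7  45.   74.7] t 18.9 w 7.8 q6 0.2 f [-0.8  0.6 -0.5]
[-0.0002, 0.0, -0.001] [0.0025, 0.0004, 0.0336]
[-0.0002, 0.0, -0.001] [0.0025, 0.0004, 0.0711]
[-0.09111014 -0.0242459  -0.03316202]
```

Request:
{"op": "servo_tool", "data": {
  "rows": [
    [0, 0, 0, 0, 0, 0.02, 0],
    [0, 0, 0, 0, 0, 0.034, 0],
    [0, 0, 0, 0, 0, 0.045, 0],
    [0, 0, 0, 0, 0, 0.055, 0],
    [0, 0, 0, 0, 0, 0.055, 0]
  ]
}}

```text
t: 19.52
ee_pos: [483.9, 45.1, 64.1]
orientation: [2.36, 2.074, 0.0]
ft_force: [-1.5, 0.7, 6.3]
width: 8.0
grasp_force: 30.0
```

Request:
{"op": "servo_tool", "data": {
  "rows": [
    [0, 0, 0, 0, 0, 0.008, 0],
    [0, 0, 0, 0, 0, 0.014, 0],
    [0, 0, 0, 0, 0, 0.014, 0],
    [0, 0, 0, 0, 0, 0.014, 0]
  ]
}}

```text
t: 20.02
ee_pos: [483.9, 45.1, 61.6]
orientation: [2.36, 2.074, 0.0]
ft_force: [-1.6, -0.9, 8.6]
width: 7.8
grasp_force: 30.0
```

Request:
{"op": "servo_tool", "data": {
  "rows": [
    [0, 0, 0, 0, 0, 0.006, 0],
    [0, 0, 0, 0, 0, 0.01, 0],
    [0, 0, 0, 0, 0, 0.01, 0],
    [0, 0, 0, 0, 0, 0.01, 0]
  ]
}}

```text
t: 20.52
ee_pos: [484.0, 45.1, 60.8]
orientation: [2.36, 2.074, 0.001]
ft_force: [-6.3, -0.1, 26.5]
width: 7.7
grasp_force: 30.0
```

Force jumped to 26 N, so the holder is on the rigid floor. One check before handing in.

```bash
python3 - <<'E'
from h import *
a,da=grab('scene')
f=lambda p,x,y,w,h,s=4:cv2.resize(p[y:y+h,x:x+w,::-1],(s*w,s*h),interpolation=cv2.INTER_CUBIC)
cv2.imwrite('pics/s4.png',f(a,170,110,180,145))
hsv=cv2.cvtColor(a,cv2.COLOR_RGB2HSV); m=cv2.inRange(hsv,(105,100,40),(125,255,255))
W=cloud('scene',da); P=W[m>0]; P=P[np.hypot(P[:,0]-484,P[:,1]-45)<50]; print('blue z max',np.percentile(P[:,2],[5,50,98]).round(1))
o=ctrl.get_obs(); print(o['ft_force'].round(1),o['ee_pos'].round(1),o['grasp_force'],o['width'])
E
```

```text
blue z max [45.9 79.  91.8]
[-5.3 -0.1 26.7] [484.   45.1  60.8] 30.021817088127136 7.736395623692446
```

View pics/s4.png

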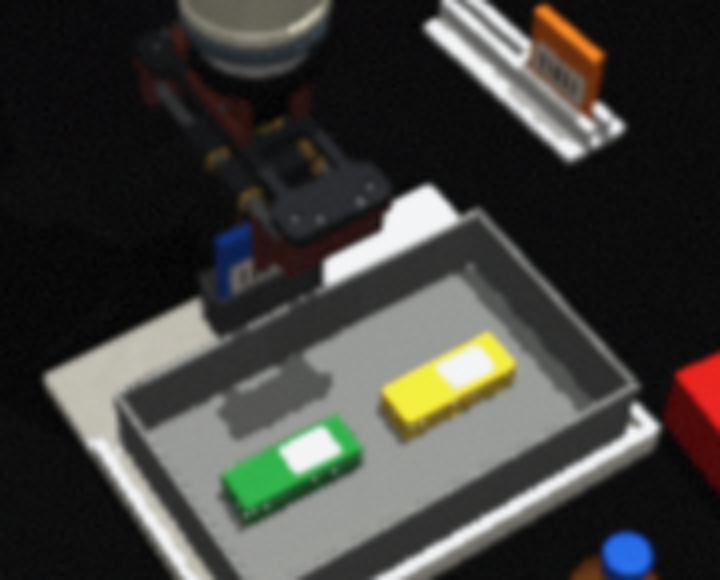

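The blue holder (235,260) sits in the slot with its top at about 91 mm, so it is home. The mailers are flat in the tote and orange is untouched.

```bash
python3 -c "
from workcell import ctrl
print(ctrl.close_job())"
```

```text
the job is handed in; nothing more can be done
None
```

I handed the job in at about 21 s: both mailers lie flat in the tote, and the gripper is still holding the blue label holder pressed home (about 27 N of push). The orange holder is still in its stand and I saw nothing else on the bench disturbed; the hand-in returned no verdict.

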